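# Lock the stage stop of a microscope focusing unit

## Robot

A 7-joint arm with a two-finger parallel gripper is mounted at the origin on the work surface. World frame = base frame: x ahead of the robot, y to its left, z up, the work surface at z = 0. Lengths are in m, angles in rad, forces in N, time in s.
With the tool pointing down it reaches from about 0.425 to 0.95 m from the base axis. Payload 4.7 kg.
Tool frame: the origin (TCP) lies between the finger pads; the fingertips stand 25 mm ahead of it and the grasp point (between the pads) lies 6 mm ahead of it; z points along the fingers, y is the line along which they close (so a half turn about z gives the same grasp; the last joint's range is limited). The gripper opens to 85 mm and grips with 20 to 120 N. Pads are 22 mm wide; open, the fingers measure 114 mm over their backs; the gripper's body (76 mm by 85 mm) begins 54 mm behind the grasp point. The pads swing forward as they close: fully open they stand 13 mm farther back than shut.
Start: joints at [1.177, 0.469, -0.049, 1.532, 0.024, 1.141, -0.082], TCP at [0.241, -0.631, 0.256] pointing down, gripper open.
Joint ranges: [-2.59, 2.59], [-0.33, 1.99], [-1.39, 1.29], [0.1, 2.45], [-1.04, 4.18], [0.21, 1.99], [-2.66, 2.66]. Speed limits (rad/s): [2.57, 2.57, 3.14, 3.14, 3.14, 3.14, 3.14].

## Interface

Orientations are given as a 3x3 rotation matrix whose columns are the frame's x, y, z axes.
In Python, from rig import * gives the robot as it stands. Calls block until the motion is done:
- movep(position, orientation): joint-space move of the TCP to a pose.
- move_l(position, attitude=None, feed=0.15, until_force=None): straight line of the TCP; attitude=None keeps the orientation; feed is the mean speed in m/s. With until_force (N) it stops when the force on the tool has changed by that much, and returns True; else False.
- move_joints(angles): joint-space move.
- command_gripper(opening, newtons=None): finger opening in m; newtons is the grip in N (None keeps the last); returns when the fingers have stopped.
- sleep(seconds).
- inverse_kinematics(position, orientation): joint angles nearest the present ones, or None.
- sense(): the state.
- camera(name): name is "side" or "top"; returns (picture, depth): 480x640x3 uint8, red, green, blue; 480x640 float32, m along the optical axis (not along the pixel's ray), 0 where there is no reading.
- camera_params(name): a dict with "K" (3x3 intrinsics, pixels), "position" and "rotation" of the camera in the world. Camera axes: x right, y down, z forward; pixel columns grow to the right and rows downward; lengths in m; the calibration is good to about 2 mm. A picture is of the moment at which its call begins. camera_params takes no time and is no camera call.
A pose or a line that the arm cannot do raises Unreachable and nothing moves.
- finish_job(): hands the job in; it is judged then, once.
The state is a dict: "time_s": time; "joint_pos": joint angles; "qd": joint speeds; "joint_efforts": joint torques, N m; "position": TCP position; "tcp_rot": TCP orientation; "wrist_force": force on the tool from outside, world axes, zero at the start; "ft_torque": the same for the moment, N m; "finger_gap": finger opening in m; "gripper_force": force on a finger pad.
Only numpy, scipy, OpenCV 4.12 (cv2) and the standard library are available. Lean on these libraries where they do the work, as an engineer would, in place of code of your own. Each camera call takes 0.05 s, during which the arm holds its last target. There are 200 camera calls.

## Task

The brass stop nut on the focusing unit is already set; lock it there. Fit the big spanner on the stop nut with its handle along the stage against the guide rail so that the nut cannot turn, tighten the knurled lock nut above it clockwise to about 0.9 N m without over-tightening or letting the stop nut creep round, then take the spanner off and lay it flat back on the black mat. Leave the other things on the bench alone.

Things in the scene. Friction and masses are not known exactly. Their poses are not given: they have to be found in the camera images.
- stage: Focusing unit with black stage plate, fixed to the bench. Origin on the upright stop rod's axis at bench level; z up; +y runs along the plate away from the rod, parallel to the guide rail; +x to the rail's side. The plate's flat top is 62 mm up, x -80 to 70, y -50 to 220 mm. A white bracket 84 mm high stands behind it at x 70 to 84, y 42 to 128.
- guide_rail: Aluminium rail on the stage plate, 18 x 65 x 14 mm high; origin under its centre at stage x 20.5, y 177.5 mm. Its side at stage x 11.5, y 145 to 210, is where the 18 mm handle, lying along stage +y from the stop nut with 2.5 mm to spare, comes to bear when the nut is urged clockwise. The plate between nut and rail is clear.
- stop_nut_axis (a point): Brass hexagon stop nut, 30 mm across flats, 12 mm thick, underside 0.5 mm above the plate. Point on the rod's axis at the underside; z up; turns with the nut: corners on its +y and -y, flats facing +x and -x. Its +y starts within 0.03 rad of the stage's. Turns with 0.25 N m of thread friction; must stay within 0.25 rad of its start.
- stop_nut_mark (a point): Red witness mark on the flat of the stop nut facing the nut's +x, 15 mm from the axis, half-way up.
- lock_nut: Knurled round steel lock nut above the stop nut, 34 mm across, 24 mm high; origin on the axis at its underside; this frame does not turn. Right-hand, 3 mm pitch: clockwise from above lowers it. Starts 0.3 to 1 mm (0.6 to 2 rad of turn) above the stop nut, runs with 0.1 N m of friction, then meets it and stiffens.
- spanner: Big flat open-ended steel spanner, 211 x 59 x 10 mm, about 0.28 kg, lying on the mat. Origin on its underside in the handle near its balance, where to grip it; x runs from handle to jaw, z up. Handle 18 mm wide, x -120 to 43 mm. Jaw gap 31 mm, prong ends at x 91, throat at x 57 mm. Fitted, it lies flat on the plate with its x along stage -y.
- spanner_jaw (a point): Centre of the spanner's jaw, 75 mm along x from its origin, on its underside; on the rod's axis (within 2 mm) when the throat meets the nut's corner.
- mat: Black rubber tool mat, 260 (x) x 270 (y) x 3 mm, fixed to the bench; origin under its centre.
- small_spanner: Smaller dark spanner for 17 mm nuts, 149 mm long, also on the mat; to be left alone.
- slide_box: Orange slide box, open, lid and all 185 x 170 x 32 mm; leave alone.
- lens_cleaner: White bottle with blue cap, 44 x 120 mm; leave alone.
- objective: Dark microscope objective standing up, 31 x 48 mm; leave alone.
- petri_dish: Clear dish, 90 x 16 mm; leave alone.
- tissue_box: Blue box of lens tissue, 110 x 110 x 60 mm; leave alone.
- lock_nut_top (a point): Centre of the lock nut's top face, 24 mm above its underside; the 20 mm rod ends about 13 mm higher. Past the meeting point the torque rises by about 5 N m per rad, all of it passed to the stop nut. Tight at 0.9 N m (0.7 to 1.2 is good; over 1.3 strains the thread). A fitted spanner's upper face is 2.5 mm below the stop nut's top: grip the nut above that.
- screwdriver: Blue-handled screwdriver, 170 mm, lying beside the mat; leave alone.
There are look-alikes about, which are no part of the job. What is shaped like the spanner but brown or green is not meant.

How it is judged:
By the outcome, as a careful person would: the job done as asked, in the order asked, and still so for the second after the job is handed in, with the robot touching nothing.
It also fails if it takes over 72 s, if anything falls off the work surface, if the arm or the gripper's body presses on something with over 40 N, if the wrist force passes 120 N, or if a joint passes its speed limit or range.

## Working session

There is one attempt and no reset: what is moved stays moved. The work goes in short steps, each a Python script; the robot and the scene stay as the last script left them, time stands still between calls to the robot, and variables do not carry over. Pictures are saved under pics/ and viewed, at most 10 in all, crops included, and the job is handed in when it is done.

```bash
ls; mkdir -p pics; python3 - <<'E'
from rig import *
import cv2,numpy as np
for n in("top","side"):
    p,d=camera(n); np.savez(f'{n}0.npz',p=p,d=d); cv2.imwrite(f'pics/{n}0.png',p[:,:,::-1])
    c=camera_params(n); print(n,c)
s=sense(); print(s)
E
```

```text
pics
top {'K': array([[523.1708863 ,   0.        , 319.93650351],
       [  0.        , 523.1708863 , 242.58758317],
       [  0.        ,   0.        ,   1.        ]]), 'position': array([ 0.3308401 , -0.06123916,  1.43613537]), 'rotation': array([[-0.02745897, -0.99294755,  0.11533072],
       [-0.99956948,  0.02608109, -0.01343962],
       [ 0.01033688, -0.11565011, -0.99323623]])}
side {'K': array([[525.8529287 ,   0.        , 320.93689247],
       [  0.        , 525.8529287 , 245.2610296 ],
       [  0.        ,   0.        ,   1.        ]]), 'position': array([ 0.45520752, -0.95043788,  1.16429277]), 'rotation': array([[ 9.99816446e-01,  1.29773713e-02,  1.40947485e-02],
       [ 8.35088025e-04, -7.64484376e-01,  6.44641716e-01],
       [ 1.91409699e-02, -6.44511619e-01, -7.64354889e-01]])}
{'time_s': 0.1, 'joint_pos': array([ 1.17709236,  0.46938869, -0.04861542,  1.53358584,  0.02406822,
        1.14101303, -0.08231122]), 'qd': array([ 0.00194456, -0.00124696, -0.00117112, -0.00500389,  0.00031259,
       -0.00050072, -0.00039017]), 'joint_efforts': array([ 9.63101520e-04, -5.11514568e+01, -4.68046730e-02, -2.38389945e+01,
        1.08578894e-02,  4.38164294e-03, -4.84864543e-06]), 'position': array([ 0.24067467, -0.63010958,  0.25534276]), 'tcp_rot': array([[ 9.34185489e-01,  3.56787084e-01, -6.70316754e-04],
       [ 3.56787712e-01, -9.34183974e-01,  1.68240428e-03],
       [-2.59390522e-05, -1.81083845e-03, -9.99998360e-01]]), 'wrist_force': array([ 0.18385836,  1.19612624, -0.14201486]), 'ft_torque': array([-0.07733201,  0.02135641,  0.03390731]), 'gripper_force': 0.0, 'finger_gap': 0.08565360241994918}
```

View pics/top0.png

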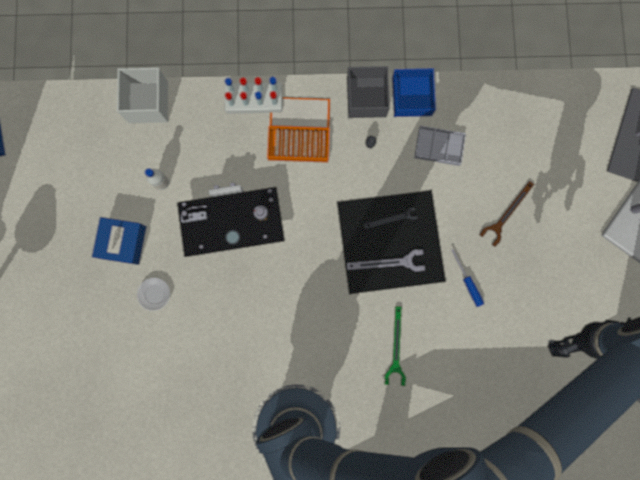

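View pics/side0.png

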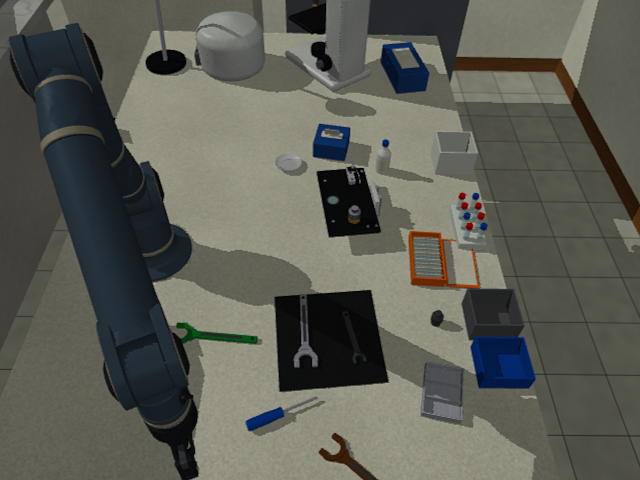

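The big silver spanner shows at top (385,262) / side (305,335). The other candidates are:
- small dark spanner: top (390,218)
- brown spanner: top (508,212)
- green spanner: top (397,345)

Only the silver one matches the description in size and colour. The stage has its nut at top (261,212) and rail at top (193,213). Next I'll measure and confirm in one crop.

```bash
cat > h.py <<'E'
import numpy as np,cv2
from rig import camera_params
def rays(n,uv):
    c=camera_params(n); uv=np.atleast_2d(uv).astype(float)
    d=np.c_[uv,np.ones(len(uv))]@np.linalg.inv(c['K']).T@c['rotation'].T
    return c['position'],d
def onplane(n,uv,z):
    o,d=rays(n,uv); return o+d*((z-o[2])/d[:,2])[:,None]
def cloud(n,dep):
    v,u=np.mgrid[:480,:640]; o,d=rays(n,np.c_[u.ravel(),v.ravel()])
    return (o+d*dep.ravel()[:,None]).reshape(480,640,3)
def proj(n,P):
    c=camera_params(n); q=(np.atleast_2d(P)-c['position'])@c['rotation']@c['K'].T
    return q[:,:2]/q[:,2:]
def cross(uvt,uvs):
    "two-view point"
    A=np.zeros((3,3));b=np.zeros(3)
    for n,uv in(('top',uvt),('side',uvs)):
        o,d=rays(n,uv);d=d[0]/np.linalg.norm(d[0]);M=np.eye(3)-np.outer(d,d);A+=M;b+=M@o
    return np.linalg.solve(A,b)
E
python3 - <<'E'
from h import *
P={}
boxes={'top':((330,185,450,300),(170,180,295,262)),'side':((265,280,395,395),(310,155,390,242))}
tiles=[]
for n in('top','side'):
    f=np.load(n+'0.npz');p,d=f['p'],f['d'];W=cloud(n,d)
    for b in boxes[n]:
        c=p[b[1]:b[3],b[0]:b[2],::-1];s=min(400/c.shape[1],300/c.shape[0])
        t=np.zeros((300,400,3),np.uint8);c=cv2.resize(c,None,fx=s,fy=s,interpolation=cv2.INTER_CUBIC)[:300,:400];t[:c.shape[0],:c.shape[1]]=c;tiles.append(t);print(n,b,'scale',round(s,3))
    g=p.max(2).astype(int)
    # spanner
    x0,y0,x1,y1=boxes[n][0]
    m=np.zeros((480,640),np.uint8);m[y0:y1,x0:x1]=(g[y0:y1,x0:x1]>100)*255
    # only mat interior: within dark mat hull
    dark=np.zeros_like(m);dark[y0:y1,x0:x1]=(g[y0:y1,x0:x1]<60)*255
    k=max(cv2.findContours(dark,0,1)[0],key=cv2.contourArea)
    hull=np.zeros_like(m);cv2.drawContours(hull,[cv2.convexHull(k)],-1,255,-1);hull=cv2.erode(hull,np.ones((3,3)))
    r=cv2.minAreaRect(onplane(n,k[:,0],.003)[:,:2].astype(np.float32)*1000);print('mat rect',r)
    m&=hull
    k=max(cv2.findContours(m,0,1)[0],key=cv2.contourArea)
    mm=np.zeros_like(m);cv2.drawContours(mm,[k],-1,255,-1);mm&=m
    v,u=np.nonzero(mm);Q=onplane(n,np.c_[u,v],.013)[:,:2]*1000
    r=cv2.minAreaRect(Q.astype(np.float32));print('spanner rect',r,len(Q))
    # axis from handle: fit
    lx=Q[:,1]; h=(lx>lx.min()+70)
    vx=cv2.fitLine(Q[h].astype(np.float32),cv2.DIST_L2,0,.01,.01).ravel();print('handle line',vx,'y range',lx.min(),lx.max())
    P[n]=Q
    # stage
    x0,y0,x1,y1=boxes[n][1]
    S=W[y0:y1,x0:x1];z=S[...,2]
    print('depth z hist',np.histogram(z,[-.01,.02,.05,.058,.066,.072,.08,.09,.1,.115,.2]))
    m=((z>.05)&(z<.125)).astype(np.uint8)
    top=((z>.057)&(z<.067))
    T=S[top];print('plate z med/std',np.median(T[:,2]),T[:,2].std());r=cv2.minAreaRect((T[:,:2]*1000).astype(np.float32));print('plate',r)
    for lo,hi,nm in((.069,.083,'rail/z~76'),(.083,.104,'84-104'),(.104,.12,'rod')):
        v,u=np.nonzero((z>lo)&(z<hi));
        for lab in range(1):
            B=((z>lo)&(z<hi)).astype(np.uint8);N,L,st,ce=cv2.connectedComponentsWithStats(B)
            for i in range(1,N):
                if st[i,4]>4: print(nm,st[i]+[x0,y0,0,0,0],'world',S[L==i].mean(0).round(4))
cv2.imwrite('pics/crop1.png',np.vstack([np.hstack(tiles[:2]),np.hstack(tiles[2:])]))
E
```

```text
top (330, 185, 450, 300) scale 2.609
top (170, 180, 295, 262) scale 3.2
mat rect ((496.4971008300781, -275.00482177734375), (255.62069702148438, 264.99761962890625), 5.772364139556885)
spanner rect ((442.44708251953125, -300.3113098144531), (125.6727294921875, 54.82962417602539), 88.48695373535156) 320
handle line [ 1.2905499e-01 -9.9163741e-01  4.3566846e+02 -2.6677774e+02] y range -362.6181515712654 -237.06249049825465
depth z hist (array([4270,    4,  403, 4367,  576,  179,  256,   69,   72,    8]), array([-0.01 ,  0.02 ,  0.05 ,  0.058,  0.066,  0.072,  0.08 ,  0.09 ,
        0.1  ,  0.115,  0.2  ]))
plate z med/std 0.062139744537952124 0.0023695208118711835
plate ((558.6127319335938, 158.49835205078125), (158.8939971923828, 269.7689514160156), 7.622249603271484)
rail/z~76 [230 183   6   4  12] world [0.6503 0.1463 0.0797]
rail/z~76 [211 186  30   9  79] world [0.634  0.1676 0.0787]
rail/z~76 [228 186   4   3   7] world [0.6416 0.1538 0.0807]
rail/z~76 [209 192   6   4  14] world [0.6258 0.2019 0.0792]
rail/z~76 [184 207   8   4   9] world [0.5873 0.2668 0.0753]
rail/z~76 [179 21
[... 1117 characters left out ...]
43945312, 322.873046875), 7.302041053771973)
rail/z~76 [377 155  13   4  36] world [0.673  0.3419 0.0746]
rail/z~76 [346 167  11  17 100] world [0.5642 0.2496 0.0761]
rail/z~76 [369 183   5  10  19] world [0.6234 0.1957 0.0764]
rail/z~76 [375 186   4   6  11] world [0.6403 0.1891 0.0782]
rail/z~76 [371 194   8  12  27] world [0.6315 0.1419 0.0768]
rail/z~76 [376 195   6   7  16] world [0.6459 0.1502 0.0787]
rail/z~76 [348 217  12   7  39] world [0.5658 0.063  0.0763]
84-104 [349 165   6   6  22] world [0.5703 0.2727 0.0872]
84-104 [370 182  10  21  81] world [0.632  0.1657 0.0853]
84-104 [348 208  12  12  96] world [0.5664 0.0675 0.0962]
rod [351 206   7   6  36] world [0.5668 0.0741 0.111 ]
```

View pics/crop1.png

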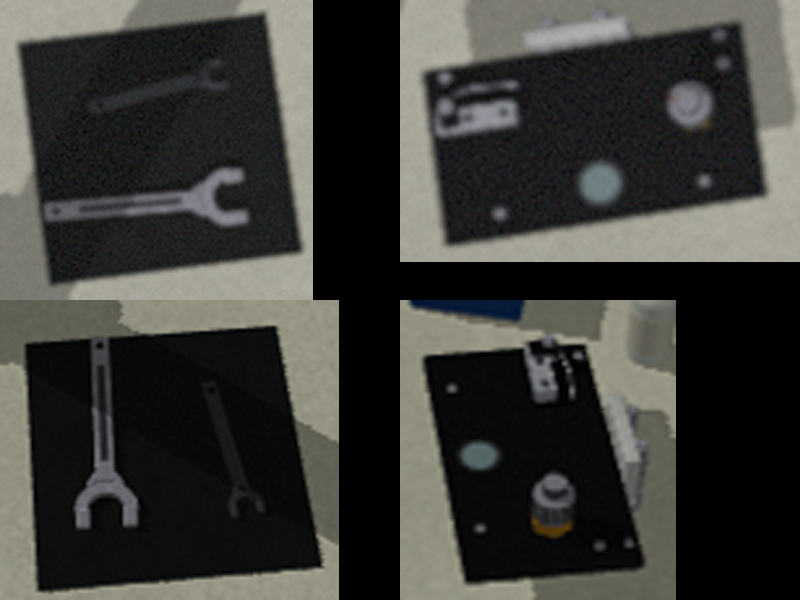

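The crop confirms the silver spanner (top (385,262), jaw to the right) as the only bright-steel 211 mm one, well apart from the dark small one. Now I'll refine its axis, the stage yaw and the nut axis.

```bash
python3 - <<'E'
from h import *
for n,bx,pb in(('top',(342,245,432,276),(172,184,292,262)),('side',(290,288,325,372),(312,160,388,242))):
    f=np.load(n+'0.npz');p,d=f['p'],f['d'];W=cloud(n,d);g=cv2.cvtColor(p,cv2.COLOR_RGB2GRAY)
    x0,y0,x1,y1=bx
    m=np.zeros_like(g);m[y0:y1,x0:x1]=(g[y0:y1,x0:x1]>62)*255
    N,L,st,ce=cv2.connectedComponentsWithStats(m);i=1+np.argmax(st[1:,4]);print(n,st[i])
    v,u=np.nonzero(L==i);Q=onplane(n,np.c_[u,v],.0125)[:,:2]*1000
    lo,hi=Q[:,1].min(),Q[:,1].max()
    # handle centreline: mid of extents per slice along y
    E=[]
    for y in np.arange(hi-130,hi-6,4):
        s=Q[abs(Q[:,1]-y)<3,0]
        if len(s)>2:E.append((s.min()/2+s.max()/2,y))
    E=np.array(E);c=np.polyfit(E[:,1],E[:,0],1);print(' handle x=%.4f*y+%.2f'%tuple(c),'resid',np.std(E[:,0]-np.polyval(c,E[:,1])).round(2))
    a=-np.array([c[0],1]);a/=np.linalg.norm(a);t=Q@a;print(' axis',a,'len',np.ptp(t))
    for nm,tt in(('by tip',t.max()-91),('by tail',t.min()+120)):
        y=(tt-a[0]*c[1])/(a[0]*c[0]+a[1]);print('  origin',nm,np.polyval(c,y).round(1),y.round(1))
    # plate: dark mask contour edges
    x0,y0,x1,y1=pb
    m=np.zeros_like(g);m[y0:y1,x0:x1]=(g[y0:y1,x0:x1]<48)*255
    m=cv2.morphologyEx(m,cv2.MORPH_OPEN,np.ones((3,3)));k=max(cv2.findContours(m,0,1)[0],key=cv2.contourArea)
    h=cv2.convexHull(k);q=cv2.approxPolyDP(h,4,True)[:,0];print(' plate poly px',q.tolist())
    C=onplane(n,k[:,0],.062)[:,:2]*1000
    r=cv2.minAreaRect(onplane(n,h[:,0],.062)[:,:2].astype(np.float32)*1000);print(' rect',r)
    # edge lines
    bp=cv2.boxPoints(r)
    for i in range(4):
        A,B=bp[i],bp[(i+1)%4];e=(B-A)/np.linalg.norm(B-A);nn=np.array([-e[1],e[0]])
        s=(C-A)@e;dd=(C-A)@nn;K=C[(abs(dd)<5)&(s>12)&(s<np.linalg.norm(B-A)-12)]
        if len(K)>8:
            l=cv2.fitLine(K.astype(np.float32),cv2.DIST_HUBER,0,.01,.01).ravel();print('  edge',l.round(4),len(K))
    # lock nut & rod: bright compact blob near nut
    cx,cy=(261,212) if n=='top' else (354,214)
    print(g[cy-10:cy+14,cx-10:cx+11])
    z=W[...,2];print((z[cy-10:cy+14,cx-10:cx+11]*1000).astype(int))
E
```

```text
top [347 249  79  23 688]
 handle x=-0.0590*y+420.68 resid 0.53
 axis [ 0.05885956 -0.99826627] len 212.28140564136658
  origin by tip 436.8 -273.1
  origin by tail 436.7 -271.8
 plate poly px [[275, 188], [282, 240], [185, 255], [179, 205]]
 rect ((554.1548461914062, 155.98330688476562), (143.7379608154297, 262.6353759765625), 7.670867443084717)
  edge [ 1.348000e-01 -9.909000e-01  4.842338e+02  1.469705e+02] 89
  edge [9.923000e-01 1.240000e-01 5.707846e+02 2.746330e+01] 44
  edge [ 1.346000e-01 -9.909000e-01  6.239922e+02  1.651266e+02] 81
  edge [9.916000e-01 1.291000e-01 5.281584e+02 2.836008e+02] 34
[[ 32  21  32  28  29  30  25  25  25  21  25  21  12  23  25  27  24  27
   28  35  39]
 [ 30  32  29  22  28  23  26  28   8  30  23  29  24  29  19  17  29  24
   11  32  22]
 [ 31  35  28  25  25  33  23  31  28  21  24  20  15  27  24  25  16  16
   20  20  25]
 [ 25  29  24  30  24  33  42  51  55  57  63  51  45  35  20  17  17  19
   37  19  29]
 [ 28  25  25  34  40  65  77  82  84  85  80  77  66  52  43  29  25  28
   14  25  23]
 [ 24  21  31  47  76  98 108 107 103  97 
[... 8983 characters left out ...]
7
    68   63   68   61   62   60   66]
 [  64   64   58   66   61   59   65   71   65   72   72   69   62   60
    62   64   60   60   63   59   61]
 [  62   57   62   63   63   65   64   61   64   63   71   62   62   66
    62   64   62   59   61   59   67]
 [  63   61   56   59   60   61   59   64   61   63   57   60   60   61
    63 1164   64   57   66   61   64]
 [  63   62   62   60   64   65   57   63   62   63   63   61   67   59
    62   63   58   60   62   60   58]
 [  62   61   63   65   64   59   61   64   61   65   63   60   60   61
    61   60   61   59   64   60   66]
 [  62   60   58   64   54   62   59   65   60   56   62   61   62   59
    65   67   62   62   60   57   62]]
```

```bash
cat >> h.py <<'E'
PSI=0.135
def R(th):
    "tool down, tool x axis at world angle th (closing line at th-90deg)"
    c,s=np.cos(th),np.sin(th)
    return np.array([[c,s,0],[s,-c,0],[0,0,-1.]])
E
python3 - <<'E'
from rig import *
from h import *
for n,c in(('top',(261,212)),('side',(354,214))):
    f=np.load(n+'0.npz');z=cloud(n,f['d'])[...,2];s=np.zeros_like(z);s[c[1]-12:c[1]+14,c[0]-12:c[0]+13]=1
    v,u=np.nonzero((z>.1055)&(z<.13)&(s>0));q=[np.mean(u),np.mean(v)];print(n,'rod px',q,onplane(n,q,.1115))
    v,u=np.nonzero((z>.090)&(z<.13)&(s>0));print(' lock px bbox',u.min(),u.max(),v.min(),v.max())
a=np.arctan2(-.998,.058)
for th in(a,a+np.pi):
    print('pick',th,inverse_kinematics([.436,-.271,.03],R(th)),'fit',inverse_kinematics([.557,.149,.09],R(th+.077)))
for th in np.arange(-3,3.1,.5):
    q=inverse_kinematics([.567,.075,.104],R(th)); print('nut th',th,None if q is None else q.round(2))
E
```

```text
top rod px [np.float64(259.1), np.float64(210.82)] [[0.57072588 0.07453692 0.1115    ]]
 lock px bbox 253 266 206 219
side rod px [np.float64(354.0), np.float64(208.36111111111111)] [[0.56672688 0.07363363 0.1115    ]]
 lock px bbox 348 359 206 217
pick -1.5127453911804742 [ 0.32158367  0.53557277  0.19361714  2.10153298 -0.19849071  0.52124751
 -2.42222063] fit [ 0.45878651  0.85768346 -1.18353251  1.87413956  0.91483751  1.08376274
  2.17578516]
pick 1.6288472624093189 [ 0.77439499  0.56130911 -0.38140617  2.0748917   0.3754947   0.57075549
  0.18485566] fit [ 0.19569928  0.6197082  -0.72040699  1.88741609  0.54104037  0.83893782
 -0.67149504]
nut th -3.0 [ 0.38  0.62 -0.8   1.89  0.57  0.88  1.01]
nut th -2.5 [ 0.59  0.82 -1.18  1.88  0.88  1.08  1.26]
nut th -2.0 [ 0.59  0.82 -1.18  1.88  0.88  1.08  1.76]
nut th -1.5 [ 0.59  0.82 -1.18  1.88  0.88  1.08  2.26]
nut th -1.0 [-0.85  0.65  0.91  1.96 -0.68  0.87 -2.15]
nut th -0.5 [ 0.04  0.5  -0.32  1.91  0.22  0.77 -2.48]
nut th 0.0 [ 0.16  0.53 -0.48  1.9   0.33  0.79 -2.07]
nut th 0.5 [ 0.2   0.54 -0.54  1.9   0.37  0.8  -1.61]
nut th 1.0 [ 0.24  0.55 -0.59  1.9   0.41  0.82 -1.14]
nut th 1.5 [ 0.27  0.56 -0.63  1.89  0.44  0.83 -0.67]
nut th 2.0 [ 0.3   0.58 -0.68  1.89  0.48  0.84 -0.2 ]
nut th 2.5 [ 0.34  0.6  -0.74  1.89  0.52  0.86  0.26]
nut th 3.0 [ 0.37  0.61 -0.79  1.89  0.56  0.88  0.73]
```

```bash
python3 - <<'E'
from rig import *
from h import *
th=np.arctan2(.9983,-.0578)
command_gripper(.05,60)
movep([.436,-.271,.10],R(th)); print(sense()['time_s'])
print(move_l([.436,-.271,.031],feed=.1,until_force=10), sense()['position'],sense()['wrist_force'])
command_gripper(.0,60); s=sense();print(s['time_s'],s['finger_gap'],s['gripper_force'],s['wrist_force'],s['ft_torque'],s['position'])
move_l([.436,-.271,.13]); s=sense();print(s['time_s'],s['finger_gap'],s['wrist_force'],s['ft_torque'])
E
```

```text
2.15
False [ 0.43644074 -0.27113797  0.03132335] [ 0.05298626  1.03280531 -0.42587449]
3.3917 0.016066187661094987 58.80713760852814 [-0.22197583  0.59213558  4.93824518] [0.15776605 0.35094958 0.03659265] [ 0.43601484 -0.27125043  0.03184903]
4.2 0.01581545765601583 [-1.53929415 -0.4631523  -3.62584208] [-0.02390116  0.01742135  0.01496192]
```

```bash
cat >> h.py <<'E'
ey=np.array([-np.sin(PSI),np.cos(PSI)]);ex=np.array([np.cos(PSI),np.sin(PSI)])
ROD=np.array([.5687,.0741])
def S(x,y,z): return np.r_[ROD+ex*x+ey*y,z]
TH=PSI+np.pi/2
E
python3 - <<'E'
from rig import *
from h import *
move_l([.436,-.271,.18],feed=.3)
movep(S(0,120,.18)*1 if 0 else S(0,.120,.18),R(TH)); move_l(S(0,.120,.100),feed=.15)
s=sense();print(s['time_s'],s['position'],s['wrist_force'],s['finger_gap'])
t=[]
for n,b in(('top',(190,190,290,240)),('side',(325,155,385,240))):
    p,d=camera(n);np.savez(n+'1.npz',p=p,d=d)
    c=p[b[1]:b[3],b[0]:b[2],::-1];k=min(400/c.shape[1],500/c.shape[0]);c=cv2.resize(c,None,fx=k,fy=k,interpolation=cv2.INTER_CUBIC)
    T=np.zeros((500,400,3),np.uint8);T[:c.shape[0],:c.shape[1]]=c[:,:400];t.append(T);print(n,k)
cv2.imwrite('pics/hover.png',np.hstack(t))
E
```

```text
6.9417 [0.55318016 0.19320538 0.10062064] [ 0.04196725 -0.19494783 -3.04667094] 0.015816585917650124
top 4.0
side 5.882352941176471
```

View pics/hover.png

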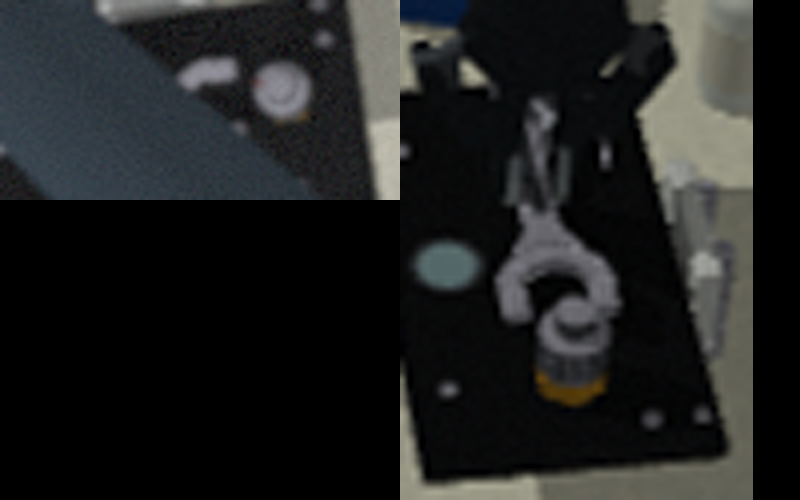

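The side view shows the spanner gripped level, with its prongs (side about (344,209) and (360,208)) just behind the nut. I'll compare them with the expected projection to remove the camera bias.

```bash
python3 - <<'E'
from h import *
P=np.array([.55318,.19321])  # TCP
zt=.1006-.0288+.010
for n in('side','top'):
    f=np.load(n+'1.npz');g=cv2.cvtColor(f['p'],cv2.COLOR_RGB2GRAY);W=cloud(n,f['d'])
    q=onplane(n,np.stack(np.meshgrid(np.arange(640),np.arange(480)),-1).reshape(-1,2),zt)[:,:2].reshape(480,640,2)-P
    sx=q@ex;sy=q@ey   # stage coords relative to TCP, on spanner top plane
    m=(g>58)&(abs(W[...,2]-zt)<.008)&(sy<-.03)&(sy>-.1)&(abs(sx)<.04)
    X,Y=sx[m]*1e3,sy[m]*1e3
    print(n,m.sum(),'x range',X.min(),X.max(),'tip',Y.min())
    for y in range(-90,-30,5):
        k=abs(Y-y)<3
        if k.sum()>1:print('  ',y,X[k].min().round(1),X[k].max().round(1),((X[k].min()+X[k].max())/2).round(1))
for n,b in(('side',[354.0,208.36]),('top',[259.1,210.82])): print(n,((onplane(n,b,.1115)[0,:2]-ROD)@np.c_[ex,ey]*1e3))
E
```

```text
side 159 x range -29.662310767211146 26.858648314799208 tip -92.67695633941901
   -90 -26.8 22.5 -2.2
   -85 -29.7 26.0 -1.8
   -80 -29.0 26.8 -1.1
   -75 -27.7 25.4 -1.2
   -70 -27.1 26.1 -0.5
   -65 -28.7 26.9 -0.9
   -60 -28.7 24.7 -2.0
   -55 -24.5 22.5 -1.0
   -50 -21.0 20.4 -0.3
   -45 -17.4 15.3 -1.0
   -40 -13.1 13.1 -0.0
   -35 -12.5 8.7 -1.9
top 70 x range -18.358316902248866 30.47414467599419 tip -90.45985692713714
   -90 -18.4 27.5 4.6
   -85 -17.9 28.4 5.2
   -80 17.8 29.2 23.5
   -75 18.7 30.1 24.4
   -70 19.5 30.5 25.0
   -65 17.7 29.1 23.4
   -60 13.3 29.1 21.2
   -55 16.3 24.7 20.5
side [-2.01718901 -0.19231777]
top [2.06625339 0.16028363]
```

```bash
python3 - <<'E'
from rig import *
from h import *
def rel():
    p=sense()['position'];d=(p[:2]-ROD)@np.c_[ex,ey]*1e3;return d.round(2),p[2].round(4)
def F():
    w=sense()['wrist_force'];return np.r_[w[:2]@np.c_[ex,ey],w[2]].round(1)
print('f0',F());hit=move_l(S(0,.120,.087),feed=.03,until_force=6);z=sense()['position'][2];print(hit,rel(),F())
z+=.0007
move_l(S(0,.120,z),feed=.03);print(rel(),F())
x=0.
for i in range(6):
    hit=move_l(S(x,.068,z),feed=.04,until_force=10);r=rel();f=F();print(hit,r,f,sense()['ft_torque'].round(2),sense()['time_s'])
    if r[0][1]<80: break
    sgn=np.sign(f[0]);move_l(S(x,r[0][1]/1e3+.006,z),feed=.05);x+=.0008*sgn
E
```

```text
f0 [ 0.2 -1.  -3.1]
True (array([  0.49, 120.07]), np.float64(0.0909)) [-0.5 -0.1  3.7]
(array([ -0.24, 119.89]), np.float64(0.0912)) [ 0.8 -0.7 -3.4]
False (array([-0.12, 72.98]), np.float64(0.0922)) [ 0.   8.1 -3.9] [ 1.75  0.34 -0.04] 9.1167
```

```bash
cat >> h.py <<'E'
from rig import sense
def rel():
    p=sense()['position'];d=(p[:2]-ROD)@np.c_[ex,ey]*1e3;return d.round(2),p[2].round(4)
def F():
    w=sense()['wrist_force'];return np.r_[w[:2]@np.c_[ex,ey],w[2]].round(1)
E
python3 - <<'E'
from rig import *
from h import *
move_l(S(0,.0728,.0922),feed=.03);print(rel(),F())
h=move_l(S(0,.0728,.0885),feed=.02,until_force=5);print(h,rel(),F());z=sense()['position'][2]+.0003
h=move_l(S(.0012,.0728,z),R(TH-.017),feed=.005,until_force=6);print(h,rel(),F(),sense()['time_s'])
command_gripper(.045,60);print(rel(),F())
move_l(S(.0012,.0728,.15),feed=.2);print(sense()['time_s'])
movep(S(-.0,-.12,.22),R(TH+1.2)) 
t=[]
for n,b in(('top',(172,184,290,262)),('side',(315,155,385,240))):
    p,d=camera(n);np.savez(n+'2.npz',p=p,d=d)
    c=p[b[1]:b[3],b[0]:b[2],::-1];k=min(400/c.shape[1],500/c.shape[0]);c=cv2.resize(c,None,fx=k,fy=k,interpolation=cv2.INTER_CUBIC)
    T=np.zeros((500,400,3),np.uint8);T[:c.shape[0],:c.shape[1]]=c[:,:400];t.append(T);print(n,k)
cv2.imwrite('pics/fit.png',np.hstack(t));print(sense()['time_s'])
E
```

```text
(array([6.000e-02, 7.341e+01]), np.float64(0.0923)) [-0.   2.  -3.8]
True (array([ 0.39, 73.44]), np.float64(0.0909)) [-0.1 -0.6  4.9]
False (array([ 0.89, 73.35]), np.float64(0.0909)) [-1.1  2.2 -0.1] 10.3917
(array([ 1.43, 72.12]), np.float64(0.0912)) [0.2 1.1 1.1]
11.225
top 3.389830508474576
side 5.714285714285714
12.6333
```

View pics/fit.png

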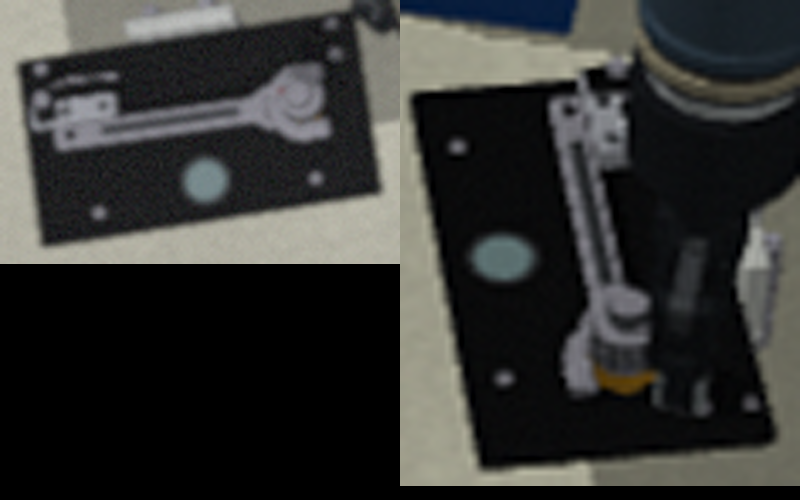

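The spanner is fitted: prongs around the brass nut (side about (355,222)) and the handle lying flat beside the rail (top about (193,215)). Next I'll tighten the lock nut with torque feedback.

```bash
cat > tight.py <<'E'
from rig import *
from h import *
def tz():
    v=[]
    for _ in range(3): sleep(.03); v.append(sense()['ft_torque'][2])
    return np.mean(v)
th=3.35;z=.102
command_gripper(.055,100)
movep(S(0,0,.165),R(th))
h=move_l(S(0,0,z),feed=.12,until_force=12);print('down',h,rel(),F(),sense()['time_s'])
t0=tz();command_gripper(.0,110);s=sense();print('grip',s['finger_gap'],s['gripper_force'],rel(),F(),'tz',t0,tz(),s['time_s'])
tot=0
while tot<2.7:
    t=tz()-t0
    if tot%.3<.05 or t>.2: print(round(tot,3),'T %.3f'%t,F(),rel(),'j7 %.2f'%sense()['joint_efforts'][6],sense()['time_s'])
    if t>.5 or np.abs(F()[:2]).max()>25: break
    st=.10 if t<.2 else .03
    tot+=st; z-=st*.003/6.283
    move_l(S(0,0,z),R(th-tot),feed=.15)
open('state.txt','w').write(repr((th-tot,float(z),float(t0),tot)))
E
python3 tight.py
```

```text
down False (array([ 0.44, -0.03]), np.float64(0.1024)) [ 0.5  0.1 -0.3] 14.1583
grip 0.030851221133722524 108.34797978401184 (array([0.44, 2.61]), np.float64(0.1038)) [-1.8  2.8  6. ] tz 0.002938499127816338 -0.02900547303107991 14.6083
0 T 0.007 [-2.   3.8  7.2] (array([0.43, 2.62]), np.float64(0.1038)) j7 0.00 14.8083
0.3 T -0.104 [-2.4  3.5  5.8] (array([0.41, 2.58]), np.float64(0.1037)) j7 0.10 15.8583
0.6 T -0.101 [-2.1  3.3  6.3] (array([0.4 , 2.51]), np.float64(0.1035)) j7 0.10 16.9083
1.2 T -0.107 [-3.1  2.9  6.8] (array([0.36, 2.54]), np.float64(0.1032)) j7 0.09 19.0083
1.4 T 0.358 [-2.7  2.7  7.9] (array([0.3 , 2.59]), np.float64(0.1032)) j7 -0.35 19.7083
1.43 T 0.654 [-1.9  3.6  7.7] (array([0.31, 2.57]), np.float64(0.1032)) j7 -0.62 20.0583
```

```bash
cat > t2.py <<'E'
from rig import *
from h import *
def tz():
    v=[]
    for _ in range(4): sleep(.04); v.append(sense()['ft_torque'][2])
    return np.mean(v)
th,z,t0,tot=eval(open('state.txt').read())
for i in range(6):
    t=tz()-t0;print(round(tot,3),'T %.3f'%t,F(),'j7 %.2f'%sense()['joint_efforts'][6],sense()['time_s'])
    if t>.86: break
    st=.02;th-=st;tot+=st;move_l(S(0,0,z),R(th),feed=.15)
open('state.txt','w').write(repr((th,z,t0,tot)))
E
python3 t2.py
```

```text
1.43 T 0.644 [-2.   2.5  7.8] j7 -0.62 20.225
1.45 T 0.801 [-3.2  2.8  8.8] j7 -0.79 20.6417
1.47 T 0.864 [-2.5  2.   8.8] j7 -0.88 21.0583
```

```bash
python3 - <<'E'
from rig import *
from h import *
th,z,t0,tot=eval(open('state.txt').read())
th-=.012;move_l(S(0,0,z),R(th),feed=.15);sleep(.1);print('T',sense()['ft_torque'][2]-t0,sense()['joint_efforts'][6])
command_gripper(.055);print(rel(),F(),sense()['time_s'])
move_l(S(0,0.0,.165),feed=.2)
movep(S(0,-.12,.22),R(TH+.6))
p,d=camera('top');np.savez('top3.npz',p=p,d=d);print(sense()['time_s'])
def handle(f):
    p,d=np.load(f)['p'],np.load(f)['d'];g=cv2.cvtColor(p,cv2.COLOR_RGB2GRAY)
    q=onplane('top',np.stack(np.meshgrid(np.arange(640),np.arange(480)),-1).reshape(-1,2),.072)[:,:2].reshape(480,640,2)-ROD
    sx,sy=q@ex*1e3,q@ey*1e3;m=(g>60)&(sy>35)&(sy<135)&(abs(sx-1)<22)
    E=[]
    for y in range(42,134,4):
        s=sx[m&(abs(sy-y)<3)]
        if len(s)>2 and abs(y-73)>-1:E.append((y,(s.min()+s.max())/2,np.ptp(s)))
    E=np.array(E);E=E[E[:,2]<24];c=np.polyfit(E[:,0],E[:,1],1);print(f,c,'std',np.std(E[:,1]-np.polyval(c,E[:,0])),len(E))
    m=(g>60)&(abs(sx)<12)&(sy>135)&(sy<215);m2=m&(sx<6);print(' tail y',sy[m2].max())
handle('top2.npz');handle('top3.npz')
b=(172,184,290,262);c=p[b[1]:b[3],b[0]:b[2],::-1];cv2.imwrite('pics/tight.png',cv2.resize(c,None,fx=5,fy=5,interpolation=cv2.INTER_CUBIC))
E
```

```text
T 0.9583343829643712 -0.978986844420433
(array([ 0.01, -0.43]), np.float64(0.1012)) [-1.1  0.5 -0.3] 21.7667
22.9417
top2.npz [0.01714131 0.6876147 ] std 0.3779846013513409 23
 tail y 214.83944037598084
top3.npz [0.01714131 0.6876147 ] std 0.3779846013513409 23
 tail y 214.83944037598084
```

View pics/tight.png

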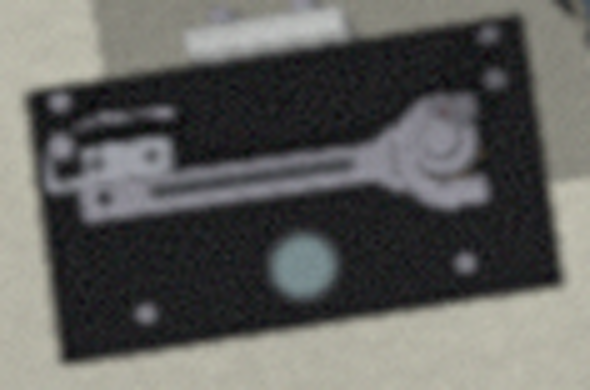

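Tightened to about 0.96 N m. The spanner hasn't shifted: handle still against the rail at top (190–240, 215), nut unmoved. Taking it off.

```bash
python3 - <<'E'
from rig import *
from h import *
command_gripper(.045,60)
a=TH-.017;x=.0015
movep(S(x,.0725,.15),R(a));h=move_l(S(x,.0725,.0915),feed=.1,until_force=10);print(h,rel(),F())
command_gripper(0,70);s=sense();print('grip',s['finger_gap'],s['gripper_force'],rel(),F(),s['time_s'])
h=move_l(S(x,.0725,.0922),feed=.02)
h=move_l(S(x-.0003,.122,.0922),feed=.06,until_force=30);print('slide',h,rel(),F(),sense()['time_s'])
E
```

```text
False (array([ 1.87, 72.61]), np.float64(0.0918)) [-0.4  0.3  0.8]
grip 0.01522808627950337 68.34840774536133 (array([ 1.14, 72.68]), np.float64(0.0926)) [-2.4 -0.5  5.8] 25.225
slide True (array([ 1.2 , 73.22]), np.float64(0.0925)) [-1.4 -0.6  5.1] 25.875
```

```bash
python3 - <<'E'
from rig import *
from h import *
h=move_l(S(.0002,.0732,.0922),R(TH),feed=.01,until_force=15);print('relieve',h,rel(),F(),sense()['ft_torque'].round(2))
h=move_l(S(.0002,.122,.0922),feed=.05,until_force=25);print('slide',h,rel(),F(),sense()['time_s'])
if h and rel()[0][1]<100:
    h=move_l(S(.0002,.122,.0922),feed=.05,until_force=45);print('slide',h,rel(),F(),sense()['time_s'])
E
```

```text
relieve False (array([ 1.01, 72.66]), np.float64(0.0926)) [ 0.1 -0.9  3. ] [-0.25  0.02 -0.28]
slide True (array([ 1.11, 73.12]), np.float64(0.0926)) [-1.1 -1.4  3.9] 26.55
slide True (array([ 1.34, 73.94]), np.float64(0.0925)) [-2.  -2.7  6.3] 27.1167
```

```bash
python3 - <<'E'
from rig import *
from h import *
def yaw(): r=sense()['tcp_rot'];return np.arctan2(r[1,0],r[0,0])-TH
print('yaw',yaw())
for d in(.0,.01,.02,.03):
    x=.0012+(d+.017)*-.073-.0003
    h=move_l(S(x,.0732,.0935),R(TH+d),feed=.02,until_force=15);sleep(.1);print('relieve',d,h,rel(),F(),'tz',sense()['ft_torque'].round(2),'yaw',yaw().round(4))
    h=move_l(S(x,.122,.0935),feed=.04,until_force=25);print(' slide',h,rel(),F(),sense()['time_s'])
    if not h or rel()[0][1]>100: break
E
```

```text
yaw -0.015794789285016764
relieve 0.0 False (array([-0.14, 72.73]), np.float64(0.0929)) [ 3.4 -2.1 -4.7] tz [-0.36 -0.71 -0.02] yaw 0.0001
 slide True (array([6.000e-02, 7.315e+01]), np.float64(0.0926)) [ 0.5 -1.9  3.6] 28.0
relieve 0.01 False (array([-0.91, 72.73]), np.float64(0.0932)) [ 4.1 -2.8 -5.8] tz [-0.55 -0.83  0.01] yaw 0.0096
 slide True (array([-0.68, 73.19]), np.float64(0.0926)) [ 0.3 -2.8  3.1] 28.925
relieve 0.02 False (array([-1.71, 72.69]), np.float64(0.0932)) [ 4.  -3.  -5.8] tz [-0.61 -0.93  0.05] yaw 0.0196
 slide True (array([-1.41, 73.18]), np.float64(0.0926)) [-0.5 -2.3  3.6] 29.8583
relieve 0.03 False (array([-2.43, 72.68]), np.float64(0.0932)) [ 3.4 -3.3 -4.9] tz [-0.63 -0.81  0.07] yaw 0.0295
 slide True (array([-2.13, 73.13]), np.float64(0.0926)) [ 0.3 -1.8  3.7] 30.7917
```

```bash
python3 - <<'E'
from rig import *
from h import *
def yaw(): r=sense()['tcp_rot'];return (np.arctan2(r[1,0],r[0,0])-TH).round(4)
move_l(S(-.0002,.0725,.0928),R(TH-.005),feed=.02);print(rel(),F(),yaw())
for i in range(1,7):
    move_l(S(-.0002,.0725+.001*i,.0928),feed=.02);s=sense();print(i,rel(),F(),s['ft_torque'].round(2),yaw(),s['finger_gap'].round(4),s['time_s'])
    if np.abs(F()).max()>35: break
t=[]
for n,b in(('side',(315,155,385,240)),('top',(172,184,290,262))):
    p,d=camera(n);np.savez(n+'4.npz',p=p,d=d)
    c=p[b[1]:b[3],b[0]:b[2],::-1];k=min(400/c.shape[1],500/c.shape[0]);c=cv2.resize(c,None,fx=k,fy=k,interpolation=cv2.INTER_CUBIC)
    T=np.zeros((500,400,3),np.uint8);T[:c.shape[0],:c.shape[1]]=c[:,:400];t.append(T)
cv2.imwrite('pics/stuck.png',np.hstack(t))
E
```

```text
(array([-0.33, 72.8 ]), np.float64(0.0927)) [ 1.8 -1.4 -3. ] -0.0047Traceback (most recent call last):
  File "<stdin>", line 6, in <module>
AttributeError: 'float' object has no attribute 'round'
```

```bash
python3 - <<'E'
from rig import *
from h import *
def yaw(): r=sense()['tcp_rot'];return (np.arctan2(r[1,0],r[0,0])-TH).round(4)
for i in range(2,9):
    move_l(S(-.0002,.0725+.001*i,.0928),feed=.02);s=sense();print(i,rel(),F(),s['ft_torque'].round(2),yaw(),s['finger_gap'],s['time_s'])
    if np.abs(F()).max()>30: break
E
```

```text
2 (array([-0.29, 72.96]), np.float64(0.0927)) [ 1.3 -5.8 -0.8] [-1.22 -0.55  0.18] -0.0057 0.01539054942837048 31.5583
3 (array([-0.28, 73.02]), np.float64(0.0926)) [ 1.5 -7.7 -1.7] [-1.53 -0.5   0.18] -0.0063 0.014943445012789545 31.8083
4 (array([-0.28, 73.09]), np.float64(0.0926)) [ 0.9 -8.   0.6] [-1.88 -0.53  0.24] -0.0068 0.015190196520985038 32.0583
5 (array([-0.26, 73.17]), np.float64(0.0926)) [  1.3 -10.4   0.5] [-2.21 -0.53  0.19] -0.0073 0.015065504192361644 32.3083
6 (array([-0.24, 73.29]), np.float64(0.0926)) [  1.2 -12.1   2.1] [-2.55 -0.51  0.25] -0.0078 0.015152109954912887 32.5583
7 (array([-0.24, 73.33]), np.float64(0.0926)) [  1.4 -14.3   2.6] [-2.98 -0.62  0.23] -0.0083 0.014735728054215348 32.8083
8 (array([-0.23, 73.38]), np.float64(0.0926)) [  1.4 -16.1   3. ] [-3.25 -0.57  0.27] -0.0089 0.014928708334791287 33.0583
```

```bash
python3 - <<'E'
from rig import *
from h import *
print(sense()['joint_pos'].round(2))
t=[]
for n,b in(('side',(310,120,410,240)),('top',(150,160,310,280))):
    p,d=camera(n);np.savez(n+'4.npz',p=p,d=d)
    c=p[b[1]:b[3],b[0]:b[2],::-1];k=min(400/c.shape[1],500/c.shape[0]);c=cv2.resize(c,None,fx=k,fy=k,interpolation=cv2.INTER_CUBIC)
    c=cv2.convertScaleAbs(c,alpha=1.8,beta=10)
    T=np.zeros((500,400,3),np.uint8);T[:c.shape[0],:c.shape[1]]=c[:,:400];t.append(T)
cv2.imwrite('pics/stuck.png',np.hstack(t))
E
```

```text
[ 0.12  0.59 -0.62  1.89  0.47  0.82 -0.62]
```

View pics/stuck.png

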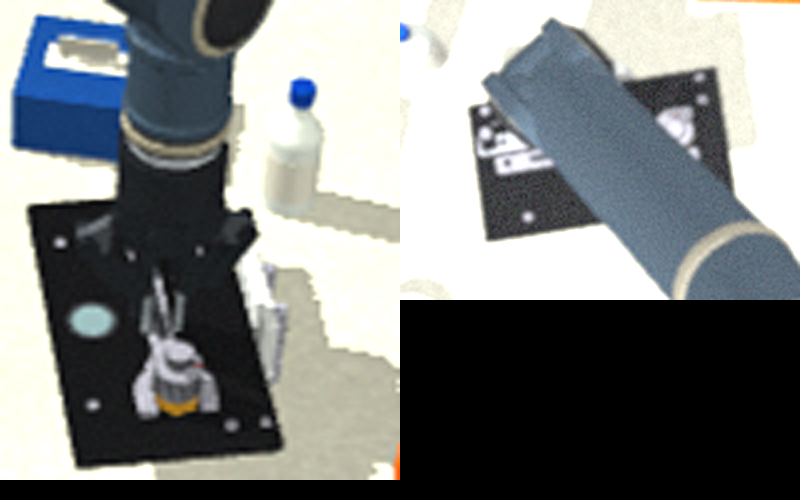

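The picture shows the jaw still around the nut (side about (354,218)) with nothing blocking the spanner, so the nut's clockwise load is pinching it. I'll grip harder, keep the handle at the rail side to unload the jaw, and pull harder with a gentle yaw wiggle.

```bash
python3 - <<'E'
from rig import *
from h import *
def yaw(): r=sense()['tcp_rot'];return (np.arctan2(r[1,0],r[0,0])-TH).round(4)
move_l(S(0,.0732,.0922),feed=.03);command_gripper(0,115)
def pose(y,d): return S(.0012-(d+.017)*.073,y,.0922),R(TH+d)
y=.076
for i in range(9):
    for d in((-.02,-.005) if i%2 else (-.02,)):
        p,r=pose(y,d);move_l(p,r,feed=.04)
    s=sense();print(round(y,3),rel(),F(),s['ft_torque'][2].round(2),yaw(),s['time_s'])
    if rel()[0][1]>78 or np.abs(F()).max()>60: break
    y+=.004
E
```

```text
0.076 (array([ 0.23, 73.23]), np.float64(0.0927)) [ -4.6 -10.5  10.6] 0.31 -0.0201 34.0167
0.08 (array([ 0.26, 73.53]), np.float64(0.0927)) [ -2.3 -16.3  11.6] 0.07 -0.0086 34.5167
0.084 (array([ 0.53, 73.96]), np.float64(0.0927)) [ -4.6 -22.7  16.2] 0.35 -0.0243 34.7667
0.088 (array([ 0.62, 74.44]), np.float64(0.0927)) [ -2.7 -28.3  16. ] 0.15 -0.0129 35.2667
0.092 (array([ 1.14, 75.45]), np.float64(0.0926)) [ -4.3 -34.   20.7] 0.34 -0.0285 35.5167
0.096 (array([ 1.32, 76.57]), np.float64(0.0927)) [ -3.1 -38.3  19.4] 0.07 -0.0168 36.0167
0.1 (array([ 1.5 , 76.87]), np.float64(0.0926)) [ -5.1 -44.3  24.2] 0.4 -0.0324 36.2667
0.104 (array([ 1.45, 83.66]), np.float64(0.0927)) [ -1.8 -38.8  19.6] 0.08 -0.0173 36.7667
```

```bash
python3 - <<'E'
from rig import *
from h import *
def yaw(): r=sense()['tcp_rot'];return (np.arctan2(r[1,0],r[0,0])-TH).round(4)
def pose(y,d): return S(.0012-(d+.017)*.073,y,.0925),R(TH+d)
y=.105
for i in range(8):
    for d in(-.02,-.008):
        p,r=pose(y,d);move_l(p,r,feed=.04)
    s=sense();print(round(y,3),rel(),F(),s['ft_torque'][2].round(2),yaw(),s['finger_gap'],s['time_s'])
    if rel()[0][1]>100 or np.abs(F()).max()>60: break
    y=min(y+.004,.122)
p,d=camera('side');np.savez('side5.npz',p=p,d=d)
b=(310,140,400,240);c=p[b[1]:b[3],b[0]:b[2],::-1];cv2.imwrite('pics/s5.png',cv2.convertScaleAbs(cv2.resize(c,None,fx=5,fy=5,interpolation=cv2.INTER_CUBIC),alpha=1.8,beta=10))
E
```

```text
0.105 (array([  0.98, 103.16]), np.float64(0.0928)) [ 0.8 -1.3  1.1] -0.02 -0.0119 0.01318099112537551 37.2667
```

View pics/s5.png

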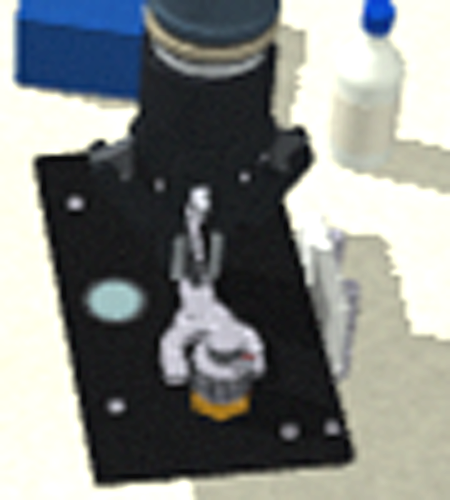

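The spanner is free: prong tips at side (345,216) are now behind the nut. Carrying it to the mat.

```bash
python3 - <<'E'
from rig import *
from h import *
def yaw(): r=sense()['tcp_rot'];return (np.arctan2(r[1,0],r[0,0])-TH).round(4)
h=move_l(S(.0002,.126,.0945),R(TH),feed=.05,until_force=25);print(h,rel(),F(),yaw())
h=move_l(S(0,.126,.18),feed=.2);print(rel(),F(),sense()['ft_torque'].round(2))
th=np.arctan2(.9983,-.0578)
movep([.436,-.273,.12],R(th));sleep(.1);print(F(),sense()['ft_torque'].round(2),sense()['finger_gap'])
h=move_l([.436,-.273,.045],feed=.15);h=move_l([.436,-.273,.026],feed=.03,until_force=5);print(h,sense()['position'],F(),sense()['time_s'])
command_gripper(.05,60);print(F())
p=sense()['position'];move_l([p[0],p[1],.12],feed=.2);print(F(),sense()['time_s'])
movep([.30,-.55,.25],R(1.2))
t=[]
for n,b in(('side',(265,280,395,395)),('side',(315,155,385,240)),('top',(330,185,450,300)),('top',(172,184,290,262))):
    p,d=camera(n);np.savez(n+'6.npz',p=p,d=d)
    c=p[b[1]:b[3],b[0]:b[2],::-1];k=min(400/c.shape[1],300/c.shape[0]);c=cv2.resize(c,None,fx=k,fy=k,interpolation=cv2.INTER_CUBIC)
    T=np.zeros((300,400,3),np.uint8);T[:c.shape[0],:c.shape[1]]=c[:300,:400];t.append(T)
cv2.imwrite('pics/end.png',cv2.convertScaleAbs(np.vstack([np.hstack(t[:2]),np.hstack(t[2:])]),alpha=1.5,beta=5));print(sense()['time_s'])
E
```

```text
False (array([ -0.32, 126.82]), np.float64(0.0941)) [-0.2  0.  -3.3] 0.0014
(array([ -0.61, 125.21]), np.float64(0.1792)) [ 0.3 -0.4 -3.6] [-0.02  0.03 -0.02]
[ 0.1 -0.5 -3.6] [-0.    0.02  0.04] 0.012913752353325722
True [ 0.43641088 -0.27338888  0.03375549] [-0.5  0.1  5.5] 41.4583
[-0.5  0.1  0.6]
[-0.1 -0.4 -1.3] 42.4833
43.95
```

View pics/end.png

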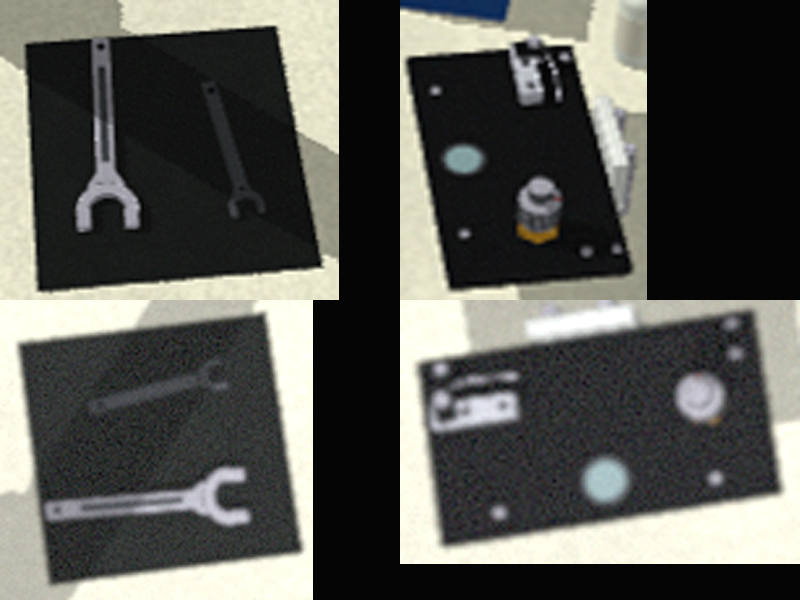

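The last picture shows the spanner flat on the mat (top about (386,262)), the nuts in place with the stage clear, and the small spanner untouched. The arm is clear, so I'm handing in.

```bash
python3 -c "
from rig import *
print(finish_job(), sense()['time_s'])"
```

```text
the job is handed in; nothing more can be done
the job is handed in; nothing more can be done
```

I fitted the big spanner, tightened the lock nut to a measured 0.96 N m, laid the spanner flat back on the mat and handed in at about 44 s. The jaw jammed on removal and took about 44 N plus up to 0.05 rad of yaw wiggling to free, so the stop nut may have turned slightly (limit 0.25 rad), and I did not re-measure its angle or the torque afterwards.

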